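# Stroke the pan lids shut

### The job

The four little hinged lids of the curved wax-pan tray stand ajar and must be shut to keep dust out. With the fingers closed, draw the fingertips gently and slowly along the curved row, over the middle of the lids, beginning at the end where the first lid is hinged, so that each lid in turn is stroked from its hinge to its free edge and lies shut. Nothing is to be picked up or lifted, the tray is not to be shoved or pressed hard, and the tin and the wax lumps beside it stay as they are.

Things in the scene. Friction and masses are not known exactly. Their poses are not given: they have to be found in the camera images.
- tray: Dark wooden tray curved as an arc, loose on rubber feet; about 2 kg, 29 mm high at the hinges (33 at the free edges of shut lids), 48 mm wide across the row, 185 mm long. Origin: on the bench, under the middle of the row; z up. The row's centre line is an arc of radius 150 mm about the point 150 mm along the tray's -x; it bulges to +x and its middle runs along +y. Lids 1 to 4 follow one another from the -y to the +y end.
- row_start (a point): Point on the row's centre line over the hinge of lid_1 (the -y end), level with the top of the hinge, 29 mm above the bench. Fixed to the tray. Seen from the arc's centre it lies at -34 degrees from the tray's +x; the hinges, radial lines, lie at -34, -17, 0 and +17 degrees, 44.5 mm apart on the centre line.
- row_end (a point): Point on the centre line over the +y end of the row (+34 degrees seen from the arc's centre), just past the free edge of lid_4, 29 mm above the bench. Fixed to the tray.
- tin: Bystander: small open metal tin, 58 mm wide, 50 mm high, loose, in the hollow of the arc (about 105 mm along the tray's -x). Origin at the centre of its underside.
- wax: Bystander: round lump of wax, 31 x 31 x 22 mm, loose, on the outer (+x) side of the tray. Origin at the centre of its underside.
- small_wax: Bystander: oblong lump of wax, 29 x 40 x 19 mm, loose, on the outer side of the tray. Origin at the centre of its underside.
- middle_1 (a point): Point on the centre line in the middle of the place of lid_1, 29 mm above the bench (the level of the hinges' tops). Fixed to the tray, so it does not move with the lid.
- lid_1 (a joint): Opening angle of lid_1 (rad), a metal flap 36 mm wide, 33 to 43 mm from hinge (its -y side) to free edge (+y). 0: shut (free edge 4 mm above its hinge); -0.1: pressed level, the stop; starts at 0.35 to 0.8, free edge up. It stays where it is left; stroked from hinge to free edge with the fingertips 2 to 6 mm above the hinge tops it goes down under some 1 to 5 N; stroked the other way it is pushed further open.
- middle_2 (a point): Point on the centre line in the middle of the place of lid_2, 29 mm above the bench (the level of the hinges' tops). Fixed to the tray, so it does not move with the lid.
- lid_2 (a joint): Opening angle of lid_2 (rad), a metal flap 36 mm wide, 33 to 43 mm from hinge (its -y side) to free edge (+y). 0: shut (free edge 4 mm above its hinge); -0.1: pressed level, the stop; starts at 0.35 to 0.8, free edge up. It stays where it is left; stroked from hinge to free edge with the fingertips 2 to 6 mm above the hinge tops it goes down under some 1 to 5 N; stroked the other way it is pushed further open.
- middle_3 (a point): Point on the centre line in the middle of the place of lid_3, 29 mm above the bench (the level of the hinges' tops). Fixed to the tray, so it does not move with the lid.
- lid_3 (a joint): Opening angle of lid_3 (rad), a metal flap 36 mm wide, 33 to 43 mm from hinge (its -y side) to free edge (+y). 0: shut (free edge 4 mm above its hinge); -0.1: pressed level, the stop; starts at 0.35 to 0.8, free edge up. It stays where it is left; stroked from hinge to free edge with the fingertips 2 to 6 mm above the hinge tops it goes down under some 1 to 5 N; stroked the other way it is pushed further open.
- middle_4 (a point): Point on the centre line in the middle of the place of lid_4, 29 mm above the bench (the level of the hinges' tops). Fixed to the tray, so it does not move with the lid.
- lid_4 (a joint): Opening angle of lid_4 (rad), a metal flap 36 mm wide, 33 to 43 mm from hinge (its -y side) to free edge (+y). 0: shut (free edge 4 mm above its hinge); -0.1: pressed level, the stop; starts at 0.35 to 0.8, free edge up. It stays where it is left; stroked from hinge to free edge with the fingertips 2 to 6 mm above the hinge tops it goes down under some 1 to 5 N; stroked the other way it is pushed further open.

How it is judged:
By the outcome, as a careful person would: the job done as asked, in the order asked, and still so for the second after the job is handed in, with the robot touching nothing.
It also fails if it takes over 51 s, if anything falls off the work surface, if the arm or the gripper's body presses on something with over 40 N, if the wrist force passes 120 N, or if a joint passes its speed limit or range.

### The arm

A 6-joint arm with a two-finger parallel gripper is mounted at the origin on the work surface; the furniture and walls round the work are solid. World frame = base frame: x ahead of the robot, y to its left, z up, the work surface at z = 0. Lengths are in mm, angles in rad, forces in N, time in s.
With the tool pointing down it reaches from about 350 to 850 mm from the base axis. Payload 8.1 kg.
Tool frame: the origin (TCP) lies midway between the tips of the shut fingers; the grasp point (between the pads) lies 19 mm behind it (grasp_offset is the z of the grasp point in the tool frame, in mm); z points along the fingers, y is the line along which they close (so a half turn about z gives the same grasp; the last joint's range is limited). The gripper opens to 93 mm and grips with 3 to 60 N. Pads are 15 mm wide; open, the fingers measure 128 mm over their backs; the gripper's body (75 mm by 188 mm) begins 65 mm behind the grasp point.
Start: joints at [1.114, 0.13, 1.488, -0, 1.523, -0.085], TCP at [217.955, 559.018, 218.635] pointing down, gripper open.
Joint ranges: [-2.96, 2.96], [-0.89, 2.26], [0.02, 2.5], [-1.34, 4.48], [0, 2.73], [-2.66, 2.66]. Speed limits (rad/s): [2.39, 2.39, 2.79, 3.14, 3.14, 3.14].

### API

Orientations are given as a rotation vector (axis times angle).
In Python, from rig import get_state, snapshot, camera_model, finish_job, regions_of, grasp_offset gives the robot as it stands. The module is installed in compiled form; this text tells all that it offers.
- The arm moves only by the shell command python3 -m creep 'ROWS' [OPENING] [FORCE]. ROWS is text: rows parted by semicolons, each of 4 numbers parted by spaces: the shift along the tool's x, y, z in mm, then the turn about the tool's z in degrees. A call has exactly 8 rows; each row shifts and turns the commanded pose from where the row before left it, along the tool's axes as they then stand; what a row does not reach is not made up. A row lasts 1/8 s, in which the tool goes at most 62.5 mm and 10.7 degrees, less where a joint would pass 70% of its speed; a pose out of reach is approached as far as the arm can. A call with a gripper value outside its range is refused whole. OPENING is the finger opening in mm, from 0 to 93, set as the call begins (- or left out, the last holds). The fingers move at their own pace and stop on an object; FORCE is the grip in N (left out, the last holds). Time passes only in rows, so rows that do not move let the fingers close, or fill a call up. It gives the time, the measured TCP pose, the force, the opening and the grip force at its end, in the units of the state.
- get_state(): the state, without advancing time (a new reading comes with each control period).
- snapshot(name): name is "scene" or "side" or "wrist"; returns the picture (480x640x3 uint8, red, green, blue); there is no depth.
- camera_model(name): a dict with "vfov" (degrees; the focal length in pixels is half the picture's height over the tangent of half this angle, whatever the lens; pixels are square), "cx", "cy" (the principal point, pixels), "k1" (the pictures are not rectified: a ray, as slopes to the right and down, at radius r is drawn at 1 + k1 r^2 times it, then the intrinsics apply), "rvec" (rotation vector, rad) and "tvec" (3), from world to camera coordinates, as OpenCV has them. Camera axes: x right, y down, z forward; pixel columns grow to the right and rows downward; lengths in mm; the calibration is good to about 2 mm. A picture is of the moment at which its call begins: read the wrist's pose just before it. camera_model takes no time and is no camera call; for the wrist camera it gives the pose at the moment of the call.
- finish_job(): hands the job in; it is judged then, once.
Trained networks look in the newest picture that a camera, given by its name, has taken for a name from the list of things; names that differ only in an ending like _2 or _b are one class to them, and where a whole thing is asked for, a point or a joint stands for the part that bears it (a point fixed in the world has none). Each returns a list of dicts, best first, with "conf" (0 to 1); they miss things now and then, are a little off and sometimes report something else, mostly with a low value. They report only what shows in the picture. A call takes as long as a camera call.
- regions_of(camera, target): "region" (480x640 bool, what is visible of it) and "rect" ([left, top, width, height] in pixels, round what is visible of it).
The state is a dict: "clock": time; "q": joint angles; "joint_velocities": joint speeds; "tau": joint torques, N m; "eef_pos": TCP position; "tcp_rot": TCP orientation; "force": force on the tool from outside, world axes, zero at the start; "wrist_torque": the same for the moment, N m; "opening": finger opening in mm; "finger_force": force on a finger pad.
Only numpy, scipy, OpenCV 4.12 (cv2) and the standard library are available. Lean on these libraries where they do the work, as an engineer would, in place of code of your own. Each camera call takes 0.05 s, during which the arm holds its last target. There are 200 camera calls.

## Working session

There is one attempt and no reset: what is moved stays moved. The work goes in short steps, Python scripts to look and compute and a shell command to move; the robot and the scene stay as the last step left them, time stands still between calls to the robot, and variables do not carry over. Pictures are saved under pics/ and viewed, at most 10 in all, crops included, and the job is handed in when it is done.

```bash
mkdir -p pics
cat > h.py <<'E'
import numpy as np, cv2
from rig import *
def cam(n):
    m=camera_model(n); f=240/np.tan(np.radians(m["vfov"])/2)
    R=cv2.Rodrigues(np.array(m["rvec"],float))[0]; return m,f,R,np.array(m["tvec"],float)
def proj(c,P):
    m,f,R,t=c; q=np.atleast_2d(P)@R.T+t; s=q[:,:2]/q[:,2:]; r2=(s**2).sum(1,keepdims=True)
    return s*(1+m["k1"]*r2)*f+[m["cx"],m["cy"]]
def back(c,uv,z):
    m,f,R,t=c; d=(np.atleast_2d(uv)-[m["cx"],m["cy"]])/f; s=d.copy()
    for _ in range(20): s=d/(1+m["k1"]*(s**2).sum(1,keepdims=True))
    ray=np.c_[s,np.ones(len(s))]@R; o=-R.T@t
    return o+ray*((z-o[2])/ray[:,2:])
E
python3 - <<'E'
from h import *
print(get_state())
ims=[]
for n in("scene","side","wrist"):
    im=snapshot(n); c=cam(n); np.save(f"pics/{n}.npy",im)
    cv2.imwrite(f"pics/{n}0.png",im[:,:,::-1])
    print(n,"cam at",(-c[2].T@c[3]).round())
    for t in("tray","lid_1","tin","wax","small_wax"):
        for d in regions_of(n,t)[:4]:
            ys,xs=np.nonzero(d["region"]); ctr=[xs.mean(),ys.mean()]
            print(n,t,round(d["conf"],2),np.round(d["rect"]),np.round(ctr),back(c,ctr,25).round()[0])
            if t=="tray": np.save(f"pics/{n}_tray.npy",d["region"])
E
```

```text
{'clock': 0.0, 'q': array([ 1.11361343e+00,  1.31171025e-01,  1.48927120e+00,  1.62699045e-05,
        1.52298981e+00, -8.53851773e-02]), 'joint_velocities': array([ 8.77820024e-04,  7.58075097e-05, -3.34778381e-04,  6.54029438e-05,
        2.43705910e-03,  5.46151617e-04]), 'tau': array([ 1.74198076e-04, -5.59883881e+01, -4.91728556e+01,  7.68970465e-02,
        3.64109071e-02, -2.18745627e-04]), 'eef_pos': array([217.68919731, 558.50981516, 217.58599572]), 'tcp_rot': array([-5.80567508e-01, -3.08696339e+00,  2.77632761e-03]), 'force': array([-0.65966928,  0.12635676,  0.37205184]), 'wrist_torque': array([ 0.02741089, -0.00040099, -0.0110038 ]), 'finger_force': 0.0, 'opening': 92.96967323072008}
scene cam at [153. 299. 601.]
scene tray 0.62 [314. 227.  88.  67.] [356. 259.] [ 401. -276.   25.]
scene lid_1 0.73 [338. 247.  23.  11.] [347. 251.] [ 426. -289.   25.]
scene lid_1 0.58 [386. 231.  16.  22.] [394. 240.] [ 362. -364.   25.]
scene lid_1 0.53 [363. 231.  16.  21.] [369. 241.] [ 400. -335.   25.]
scene tin 0.67 [358. 271.  40.  43.] [379. 291.] [ 330. -223.   25.]
scene wax 0.46 [321. 236.  16.  16.] [327. 242.] [ 469. -291.   25.]
scene small_wax 0.63 [346. 226.  13.  13.] [353. 232.] [ 440. -344.   25.]
scene small_wax 0.61 [308. 228.  92.  62.] [356. 259.] [ 401. -276.   25.]
side cam at [  235. -1017.   384.]
side tray 0.79 [251. 245.  69.  88.] [287. 291.] [ 390. -310.   25.]
side lid_1 0.95 [252. 279.  34.  28.] [269. 292.] [ 366. -306.   25.]
side lid_1 0.69 [279. 273.  20.  19.] [290. 279.] [ 404. -275.   25.]
side lid_1 0.61 [286. 247.  23.  15.] [298. 253.] [ 441. -180.   25.]
side lid_1 0.6 [288. 260.  25.  22.] [303. 267.] [ 434. -238.   25.]
side tin 0.88 [215. 251.  38.  44.] [236. 272.] [ 331. -220.   25.]
side wax 0.49 [332. 282.  23.  17.] [343. 291.] [ 468. -337.   25.]
side small_wax 0.57 [324. 301.  28.  16.] [337. 311.] [ 441. -390.   25.]
wrist cam at [140. 590. 384.]
```

Run:
```python
import cv2,numpy as np
a=cv2.imread("pics/scene0.png")[205:325,290:420]; b=cv2.imread("pics/side0.png")[230:350,210:370]
r=lambda x,k:cv2.resize(x,None,fx=k,fy=k,interpolation=cv2.INTER_CUBIC)
cv2.imwrite("pics/v1.png",np.hstack([r(a,2.7),r(b,2.7)]))
```

```text
(no output)
```

View pics/v1.png

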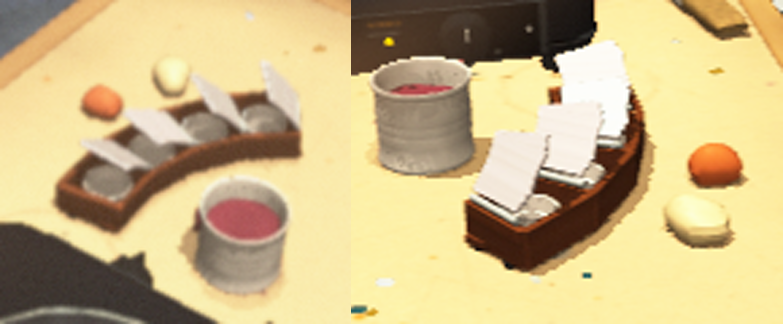

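Run:
```python
import cv2,numpy as np
a=[cv2.resize(cv2.imread(f"pics/{n}0.png"),(400,300)) for n in("scene","side")]
cv2.imwrite("pics/v2.png",np.hstack(a))
```

```text
(no output)
```

View pics/v2.png

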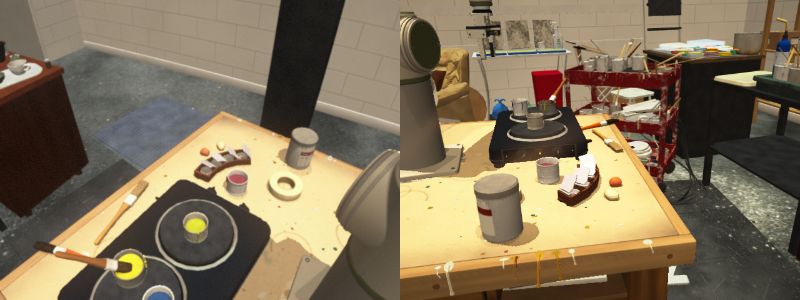

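Run:
```python
from h import *
c=cam("side"); 
print("can bottom side",back(c,[[160,383]],0).round(), "top z at that y:")
b=back(c,[[160,383]],0)[0]
for z in(80,100,120,140,160): print(z,proj(c,[[b[0],b[1]+30,z]]).round())
s=cam("scene"); print("scene can bottom",back(s,[[481,266]],0).round())
w=cam("wrist"); st=get_state(); Rt=cv2.Rodrigues(st["tcp_rot"])[0]
print("cam in tool",Rt.T@(-w[2].T@w[3]-st["eef_pos"]),"axes in tool (rows=cam x,y,z)\n",(w[2]@Rt).round(3),w[0]["vfov"])
```

```text
can bottom side [[ 206. -445.    0.]] top z at that y:
80 [[150. 310.]]
100 [[148. 294.]]
120 [[146. 278.]]
140 [[143. 262.]]
160 [[141. 245.]]
scene can bottom [[ 193. -406.    0.]]
cam in tool [  84.23659329    0.36798982 -165.50141658] axes in tool (rows=cam x,y,z)
 [[-0.001  1.    -0.   ]
 [-0.955 -0.001 -0.298]
 [-0.298 -0.     0.955]] 68.52150456466515
```

```bash
python3 -m creep '-47 -10 -10 4.6;-47 -10 -10 4.6;-47 -10 -10 4.6;-47 -10 -10 4.6;-47 -10 -10 4.6;-47 -10 -10 4.6;-47 -10 0 4.6;-46 -10 0 4.6' 0 20
```

```text
clock: 1.9
eef_pos: [464.1, 271.4, 278.9]
tcp_rot: [1.529, 2.744, 0.001]
force: [0.3, -0.3, -0.9]
opening: 17.6
finger_force: 0.0
```

```bash
python3 -m creep '-44 -10 0 4.6;-44 -10 0 4.6;-43 -10 0 4.6;-43 -10 0 4.6;-43 -10 0 4.6;-43 -10 0 4.6;-42 -10 0 4.6;-42 -10 0 4.6'
```

```text
clock: 2.9
eef_pos: [480.2, -75.2, 278.8]
tcp_rot: [2.317, 2.121, 0.0]
force: [0.9, -0.1, -0.3]
opening: 0.3
finger_force: 0.0
```

```bash
python3 -m creep '-38 -4 6 4.4;-38 -4 6 4.4;-38 -4 6 4.4;-38 -4 6 4.4;-38 -4 6 4.4;-37 -4 6 4.4;-35 -4 6 4.4;-25 -4 6 4.4'
python3 - <<'E'
from h import *
import time
for i in range(4): snapshot("side")
print(get_state()["joint_velocities"].round(3))
c=cam("wrist"); im=snapshot("wrist"); np.savez("pics/w1.npz",im=im); cv2.imwrite("pics/w1.png",im[:,:,::-1])
import pickle; pickle.dump(c,open("pics/w1.pkl","wb"))
for t in("tray","lid_1","tin","wax","small_wax"):
    for k,d in enumerate(regions_of("wrist",t)[:4]):
        ys,xs=np.nonzero(d["region"]); ctr=[xs.mean(),ys.mean()]
        print(t,round(d["conf"],2),np.round(d["rect"]),np.round(ctr),back(c,ctr,25).round()[0])
        if t=="tray" and k==0: np.save("pics/w1_tray.npy",d["region"])
print(get_state()["eef_pos"],get_state()["clock"])
E
```

```text
clock: 3.9
eef_pos: [355.8, -330.7, 230.5]
tcp_rot: [2.85, 1.32, -0.0]
force: [-0.8, -1.0, 0.9]
opening: 0.2
finger_force: 0.0
[ 0.025 -0.003 -0.008  0.003  0.001 -0.002]
tray 0.91 [272.  41.  85. 196.] [321. 138.] [ 406. -278.   25.]
lid_1 0.96 [303. 204.  41.  27.] [323. 219.] [ 353. -345.   25.]
lid_1 0.82 [311. 162.  39.  29.] [332. 175.] [ 390. -314.   25.]
lid_1 0.78 [302. 104.  48.  44.] [325. 126.] [ 417. -272.   25.]
lid_1 0.69 [281.  56.  54.  56.] [306.  83.] [ 428. -228.   25.]
tin 0.61 [190. 112.  68.  62.] [223. 144.] [ 326. -218.   25.]
wax 0.82 [376.  99.  31.  30.] [389. 114.] [ 473. -304.   25.]
small_wax 0.65 [379. 160.  34.  30.] [398. 172.] [ 446. -356.   25.]
[ 357.36999451 -329.0877496   230.91127768] 4.4
```

View pics/w1.png

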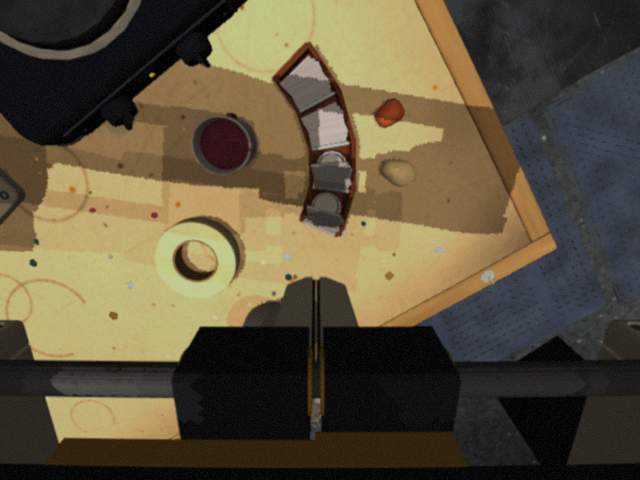

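```bash
cat > fit.py <<'E'
from h import *
import pickle
from scipy.optimize import minimize
H=np.radians(35.3)
def pieces(p,lids=True):
    x,y,yaw=p[:3]; out=[]
    C=np.array([x,y])-150*np.array([np.cos(yaw),np.sin(yaw)])
    def P(r,a,z): return np.array([C[0]+r*np.cos(yaw+a),C[1]+r*np.sin(yaw+a),z])
    e=np.linspace(-H,H,13)
    for a,b in zip(e[:-1],e[1:]): out.append(np.array([P(r,q,z) for r in(126,174) for q in(a,b) for z in(0,29)]))
    if lids:
        for k in range(4):
            a=np.radians(-34+17*k); h=P(150,a,29); rd=np.array([np.cos(yaw+a),np.sin(yaw+a),0])
            t=np.array([-np.sin(yaw+a+.14),np.cos(yaw+a+.14),0]); th=p[3+k]+.1
            f=h+38*(t*np.cos(th)+np.array([0,0,1])*np.sin(th))
            out.append(np.array([h-18*rd,h+18*rd,f-18*rd,f+18*rd]))
    return out
def render(c,p,S=4):
    m=np.zeros((480*2,640*2),np.uint8)
    for q in pieces(p): 
        u=proj(c,q)*2+.5
        cv2.fillConvexPoly(m,np.round(cv2.convexHull(u.astype(np.float32))*16).astype(np.int32),255,shift=4)
    return cv2.resize(m,(640,480),interpolation=cv2.INTER_AREA)/255.
def fit(views,p0):
    def cost(p):
        s=0
        for c,M in views:
            r=render(c,p); s+=np.abs(r-M).sum()/M.sum()
        return s+10*np.sum(np.maximum(0,np.abs(np.array(p[3:])-.57)-.3))
    d=np.array([8,8,.15,.2,.2,.2,.2]); best=None; p=np.array(p0,float)
    for k in range(4):
        sim=np.vstack([p]+[p+d*np.eye(7)[i]*(1 if k%2==0 else -1) for i in range(7)])
        r=minimize(cost,p,method="Nelder-Mead",options=dict(initial_simplex=sim,maxiter=500,xatol=.02,fatol=1e-4)); p=r.x; d=d*.6
    return p,r.fun
E
python3 - <<'E'
from fit import *
W=(pickle.load(open("pics/w1.pkl","rb")),np.load("pics/w1_tray.npy").astype(float))
V=[(cam(n),np.load(f"pics/{n}_tray.npy").astype(float)) for n in("scene","side")]
p0=[400,-287,-.7,.6,.6,.6,.6]
for v in([W],[W,V[1]],[W]+V):
    p,f=fit(v,p0); print(p.round(3),round(f,3))
im=cv2.imread("pics/w1.png"); 
for q in pieces(p,False):
    cv2.polylines(im,[np.round(cv2.convexHull(proj(W[0],q).astype(np.float32))).astype(int)],True,(0,255,0),1)
cv2.imwrite("pics/v3.png",cv2.resize(im[20:260,160:440],None,fx=2.4,fy=2.4))
E
```

```text
[ 408.961 -289.157   -0.534    0.578    0.527    0.488    0.442] 0.038
[ 4.09765e+02 -2.88690e+02 -5.31000e-01  6.88000e-01  5.97000e-01
  3.17000e-01  5.41000e-01] 0.111
[ 409.748 -289.684   -0.53     0.735    0.628    0.432    0.543] 0.231
```

View pics/v3.png

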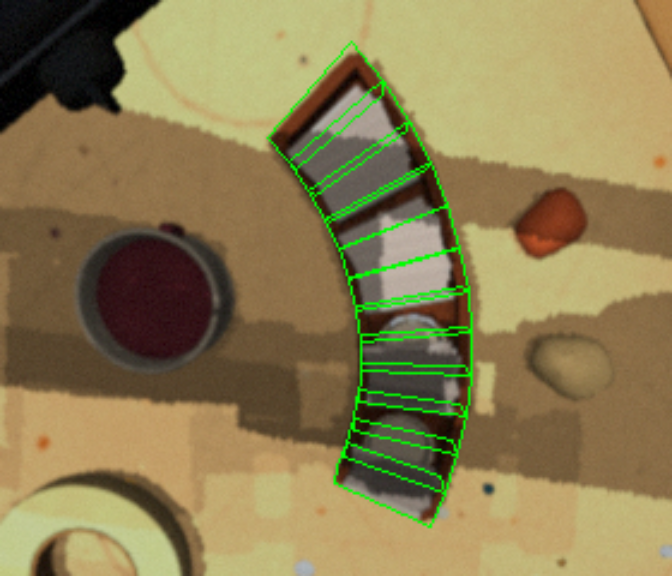

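```bash
python3 -m creep '-9 -1 19 0;-9 -1 19 0;-9 -1 19 0;-9 -1 19 0;0 0 19 7.5;0 0 19 7.5;0 0 19 7.5;0 0 19 7.5'
cat > pose.py <<'E'
from h import *
S=[]
for i in range(6): snapshot("side"); s=get_state(); S.append(np.r_[s["eef_pos"],s["tcp_rot"],s["force"]])
S=np.array(S)[1:]; m=S.mean(0); print("std",S.std(0)[:3].round(2))
C=np.array([280.2,-212.7]); yaw=-30.6
d=m[:2]-C; th=np.degrees(np.arctan2(d[1],d[0]))
al=2*np.degrees(np.arctan2(m[4],m[3])); 
print("pos",m[:3].round(1),"alpha",al.round(1),"r",np.hypot(*d).round(1),"arc deg",(th-yaw).round(1),"alpha err",(al-th-90).round(2),"F",m[6:].round(1),"t",s["clock"])
E
python3 pose.py
python3 - <<'E'
from h import *
c=cam("wrist"); im=snapshot("wrist"); cv2.imwrite("pics/w2.png",im[:,:,::-1])
import pickle; pickle.dump(c,open("pics/w2.pkl","wb"))
d=regions_of("wrist","tray")
if d: print(d[0]["conf"],d[0]["rect"]); np.save("pics/w2_tray.npy",d[0]["region"])
E
```

```text
clock: 5.4
eef_pos: [329.8, -354.6, 77.0]
tcp_rot: [-3.095, -0.535, 0.001]
force: [0.4, -1.0, 0.6]
opening: 0.6
finger_force: 0.0
std [0.71 0.75 1.41]
pos [ 329.8 -354.2   77.7] alpha -340.2 r 150.0 arc deg -40.1 alpha err -359.57 F [-0.3 -0.2 -0.3] t 5.7
0.84 [111.4, 1.8, 243.3, 239.7]
```

Run:
```python
import fit
from fit import *
W=pickle.load(open("pics/w1.pkl","rb")),np.load("pics/w1_tray.npy").astype(float)
W2=pickle.load(open("pics/w2.pkl","rb")),np.load("pics/w2_tray.npy").astype(float)
for H in(35.3,34.5):
    fit.H=np.radians(H)
    for v in([W],[W2],[W,W2]):
        p,f=fit.fit(v,[409,-289,-.534,.6,.6,.6,.6]); print(H,p.round(3),round(f,3))
im=cv2.imread("pics/w2.png"); 
def arc(r,z,a): 
    y=p[2]; C=p[:2]-150*np.array([np.cos(y),np.sin(y)]); a=np.radians(a)+y
    return np.round(proj(W2[0],np.c_[C[0]+r*np.cos(a),C[1]+r*np.sin(a),z+0*a])).astype(int)
e=np.linspace(-34.5,34.5,30)
for r in(126,150,174): cv2.polylines(im,[arc(r,29,e)],False,(0,255,0),1)
for a in(-34,-17,0,17,34): cv2.polylines(im,[arc(np.array([126,174]),29,np.array([a,a]))],False,(255,0,0),1)
cv2.imwrite("pics/v4.png",cv2.resize(im[0:300,60:440],None,fx=2,fy=2))
S=[]
for i in range(12): snapshot("side"); S.append(get_state()["eef_pos"])
print(np.mean(S,0))
```

```text
Traceback (most recent call last):
AttributeError: 'function' object has no attribute 'fit'
```

Run:
```python
import fit as F
from h import *
import pickle
W=pickle.load(open("pics/w1.pkl","rb")),np.load("pics/w1_tray.npy").astype(float)
W2=pickle.load(open("pics/w2.pkl","rb")),np.load("pics/w2_tray.npy").astype(float)
for H in(35.3,34.5):
    F.H=np.radians(H)
    for v in([W],[W2],[W,W2]):
        p,f=F.fit(v,[409,-289,-.534,.6,.6,.6,.6]); print(H,p.round(3),round(f,3))
im=cv2.imread("pics/w2.png"); 
def arc(r,z,a): 
    y=p[2]; C=p[:2]-150*np.array([np.cos(y),np.sin(y)]); a=np.radians(a)+y
    return np.round(proj(W2[0],np.c_[C[0]+r*np.cos(a),C[1]+r*np.sin(a),z+0*a])).astype(int)
e=np.linspace(-34.5,34.5,30)
for r in(126,150,174): cv2.polylines(im,[arc(r,29,e)],False,(0,255,0),1)
for a in(-34,-17,0,17,34): cv2.polylines(im,[arc(np.array([126,174]),29,np.array([a,a]))],False,(255,0,0),1)
cv2.imwrite("pics/v4.png",cv2.resize(im[0:300,60:440],None,fx=2,fy=2))
S=[]
for i in range(12): snapshot("side"); S.append(get_state()["eef_pos"])
print(np.mean(S,0))
```

```text
35.3 [ 409.001 -289.181   -0.534    0.604    0.722    0.626    0.492] 0.039
35.3 [ 410.015 -289.5     -0.522    0.675    0.749    0.505    0.701] 0.034
35.3 [ 409.642 -289.507   -0.524    0.692    0.717    0.621    0.65 ] 0.085
34.5 [ 409.047 -288.396   -0.528    0.618    0.706    0.649    0.562] 0.032
34.5 [ 409.354 -290.307   -0.526    0.699    0.797    0.451    0.709] 0.028
34.5 [ 409.177 -289.58    -0.527    0.573    0.748    0.556    0.777] 0.077
[ 330.64242673 -354.69207366   78.94630878]
```

View pics/v4.png

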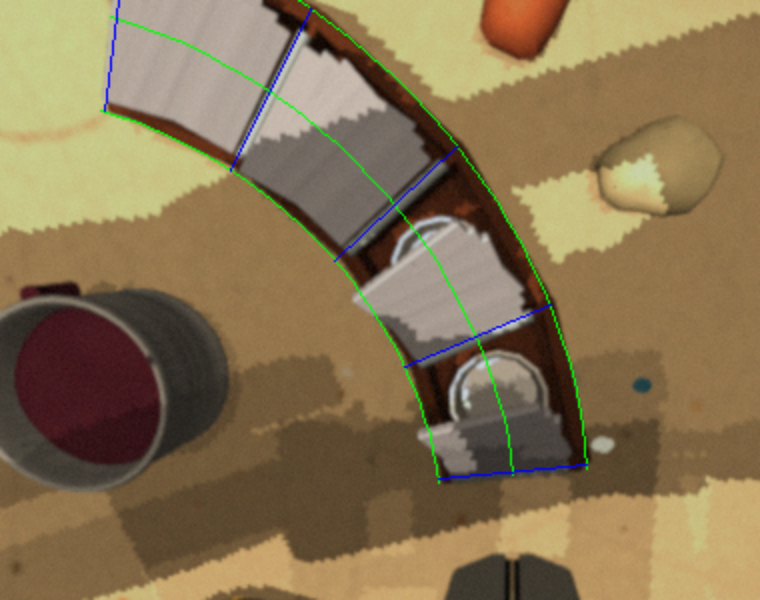

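```bash
python3 -m creep '0 0 8 0;0 0 8 0;0 0 8 0;0 0 8 0;0 0 6 0;0 0 5 0;0 0 3 0;0 0 0 0'; sed -i 's/280.2,-212.7/279.6,-214.2/;s/yaw=-30.6/yaw=-30.2/;s/range(6)/range(10)/' pose.py; python3 pose.py
```

```text
clock: 7.4
eef_pos: [330.4, -354.4, 32.5]
tcp_rot: [-3.094, -0.543, 0.0]
force: [-0.3, -0.2, 0.5]
opening: 0.1
finger_force: 0.0
std [0.04 0.05 0.07]
pos [ 330.6 -354.7   32.8] alpha 19.9 r 149.4 arc deg -39.8 alpha err -0.06 F [ 0.1 -0.   0.2] t 7.9
```

```bash
python3 -m creep '2.62 0.05 0 -1;2.62 0.05 0 -1;2.62 0.05 0 -1;2.62 0.05 0 -1;2.62 0.05 0 -1;2.62 0.05 0 -1;2.62 0.05 0 -1;2.62 0.05 0 -1'
```

```text
clock: 8.9
eef_pos: [350.1, -346.5, 32.7]
tcp_rot: [3.048, 0.759, 0.0]
force: [0.1, 0.0, 0.5]
opening: 0.5
finger_force: 0.2
```

```bash
python3 -m creep '2.62 -0.02 0 -1;2.62 -0.02 0 -1;2.62 -0.02 0 -1;2.62 -0.02 0 -1;2.62 -0.02 0 -1;2.62 -0.02 0 -1;2.62 -0.02 0 -1;2.62 -0.02 0 -1'
```

```text
clock: 9.9
eef_pos: [367.8, -335.4, 32.7]
tcp_rot: [2.988, 0.97, 0.0]
force: [-0.6, -1.2, 0.3]
opening: 0.2
finger_force: 0.1
```

```bash
python3 -m creep '2.62 -0.02 0 -1;2.62 -0.02 0 -1;2.62 -0.02 0 -1;2.62 -0.02 0 -1;2.62 -0.02 0 -1;2.62 -0.02 0 -1;2.62 -0.02 0 -1;2.62 -0.02 0 -1'; python3 pose.py
```

```text
clock: 10.9
eef_pos: [383.9, -321.9, 32.6]
tcp_rot: [-2.913, -1.176, -0.0]
force: [-1.1, 0.2, 0.5]
opening: 0.3
finger_force: 0.3
std [0.1  0.09 0.02]
pos [ 383.8 -322.    32.6] alpha -316.1 r 149.9 arc deg -15.8 alpha err -360.12 F [0.5 0.  0.2] t 11.4
```

```bash
python3 -c "
from h import *
im=snapshot('side'); cv2.imwrite('pics/v5.png',cv2.resize(im[230:350,210:370,::-1],None,fx=4,fy=4))"
```

```text
(no output)
```

View pics/v5.png

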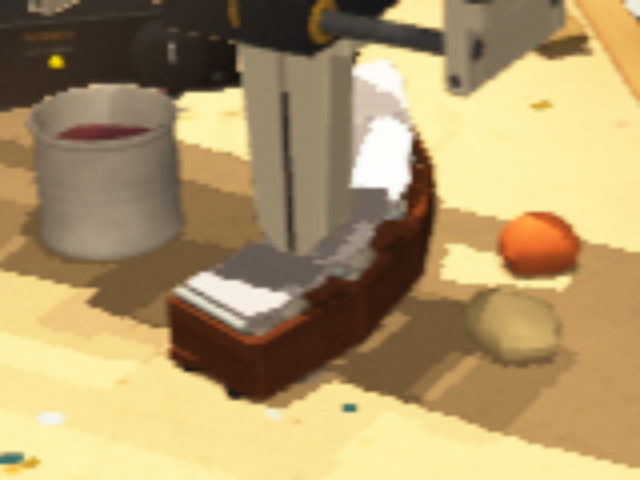

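Lid 1 (near end, about (240,290)) lies flat, the fingertips are at the second hinge (295,250), and the tray, tin and wax have not moved. I carry on with the stroke.

```bash
python3 -m creep '2.62 -0.02 0 -1;2.62 -0.02 0 -1;2.62 -0.02 0 -1;2.62 -0.02 0 -1;2.62 -0.02 0 -1;2.62 -0.02 0 -1;2.62 -0.02 0 -1;2.62 -0.02 0 -1'
```

```text
clock: 12.45
eef_pos: [397.9, -306.4, 32.6]
tcp_rot: [-2.824, -1.376, 0.0]
force: [-0.3, -0.4, -0.0]
opening: 0.6
finger_force: 0.1
```

```bash
python3 -m creep '2.62 -0.02 0 -1;2.62 -0.02 0 -1;2.62 -0.02 0 -1;2.62 -0.02 0 -1;2.62 -0.02 0 -1;2.62 -0.02 0 -1;2.62 -0.02 0 -1;2.62 -0.02 0 -1'
```

```text
clock: 13.45
eef_pos: [409.7, -289.2, 32.7]
tcp_rot: [2.721, 1.57, -0.0]
force: [-0.3, -0.3, -0.5]
opening: 0.3
finger_force: 0.3
```

```bash
python3 -m creep '2.62 -0.02 0 -1;2.62 -0.02 0 -1;2.62 -0.02 0 -1;2.62 -0.02 0 -1;2.62 -0.02 0 -1;2.62 -0.02 0 -1;2.62 -0.02 0 -1;2.62 -0.02 0 -1'; python3 pose.py
```

```text
clock: 14.45
eef_pos: [418.9, -270.3, 32.6]
tcp_rot: [2.605, 1.756, 0.0]
force: [-0.4, 0.1, 0.2]
opening: 0.5
finger_force: 0.1
std [0.06 0.12 0.01]
pos [ 418.8 -270.4   32.6] alpha -292.1 r 150.1 arc deg 8.2 alpha err -360.11 F [-0.  -0.1  0.2] t 14.95
```

```bash
python3 -m creep '2.62 -0.02 0 -1;2.62 -0.02 0 -1;2.62 -0.02 0 -1;2.62 -0.02 0 -1;2.62 -0.02 0 -1;2.62 -0.02 0 -1;2.62 -0.02 0 -1;2.62 -0.02 0 -1'
```

```text
clock: 15.95
eef_pos: [425.5, -250.6, 32.8]
tcp_rot: [2.476, 1.933, -0.0]
force: [-0.2, -0.9, 0.5]
opening: 0.6
finger_force: 0.4
```

```bash
python3 -m creep '2.62 -0.02 0 -1;2.62 -0.02 0 -1;2.62 -0.02 0 -1;2.62 -0.02 0 -1;2.62 -0.02 0 -1;2.62 -0.02 0 -1;2.62 -0.02 0 -1;2.62 -0.02 0 -1'
```

```text
clock: 16.95
eef_pos: [429.1, -229.8, 32.6]
tcp_rot: [2.335, 2.101, -0.0]
force: [0.1, -0.7, -0.2]
opening: 0.6
finger_force: 0.1
```

```bash
python3 -m creep '2.62 -0.02 0 -1;2.62 -0.02 0 -1;2.62 -0.02 0 -1;2.62 -0.02 0 -1;2.62 -0.02 0 -1;2.62 -0.02 0 -1;2.62 -0.02 0 -1;2.62 -0.02 0 -1'
```

```text
clock: 17.95
eef_pos: [429.8, -208.8, 32.6]
tcp_rot: [-2.183, -2.259, -0.0]
force: [0.1, -0.5, 0.6]
opening: 0.5
finger_force: 0.1
```

```bash
python3 -m creep '2.62 -0.02 0 -1;2.62 -0.02 0 -1;2.62 -0.02 0 -1;2.62 -0.02 0 -1;2.62 -0.02 0 -1;2.62 -0.02 0 -1;2.62 -0.02 0 -1;2.62 -0.02 0 -1'; python3 pose.py
```

```text
clock: 18.95
eef_pos: [427.7, -188.0, 32.7]
tcp_rot: [-2.02, -2.406, -0.0]
force: [1.1, -0.6, -1.0]
opening: 0.1
finger_force: 0.0
std [0.04 0.12 0.03]
pos [ 427.7 -188.2   32.7] alpha 99.9 r 150.4 arc deg 40.2 alpha err -0.09 F [-0.3 -0.1  0.2] t 19.45
```

Now beyond the row end; raise clear and look from above, backing so the camera sees the tray.

```bash
python3 -m creep '0 0 -10 0;0 0 -20 0;0 0 -20 0;0 0 -20 0;0 0 -25 0;0 0 -25 0;0 0 -25 0;0 0 -25 0'; python3 -m creep '-25 0 -10 5;-25 0 -10 5;-25 0 0 5;-25 0 0 5;-25 0 0 5;-20 0 0 5;-10 0 0 5;0 0 0 5'
python3 - <<'E'
from h import *
for i in range(4): snapshot("side")
w=snapshot("wrist"); s=snapshot("side"); print(get_state()["eef_pos"],get_state()["clock"])
import pickle; pickle.dump(cam("wrist"),open("pics/w3.pkl","wb")); cv2.imwrite("pics/w3.png",w[:,:,::-1])
cv2.imwrite("pics/v6.png",np.hstack([cv2.resize(w,(400,300)),cv2.resize(s[230:350,210:370],(400,300),interpolation=cv2.INTER_CUBIC)])[:,:,::-1])
E
```

```text
clock: 20.45
eef_pos: [427.7, -188.2, 204.3]
tcp_rot: [2.021, 2.404, 0.0]
force: [0.4, -0.8, -0.1]
opening: 0.4
finger_force: 0.0
clock: 21.45
eef_pos: [418.4, -341.7, 223.3]
tcp_rot: [2.725, 1.563, -0.0]
force: [0.3, -0.0, -0.2]
opening: 0.5
finger_force: 0.0
[ 418.91207313 -340.80962708  222.93886736] 21.75
```

View pics/v6.png

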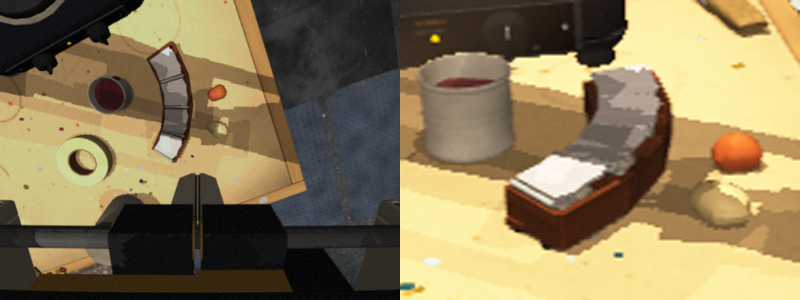

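Run:
```python
from h import *
s=snapshot("scene")[205:325,290:420]; a=cv2.imread("pics/w3.png")[50:270,210:340]
cv2.imwrite("pics/v7.png",np.hstack([cv2.resize(a,(325,550),interpolation=3),cv2.resize(s[:110,:,::-1],(470,550),interpolation=3)]))
```

```text
(no output)
```

View pics/v7.png

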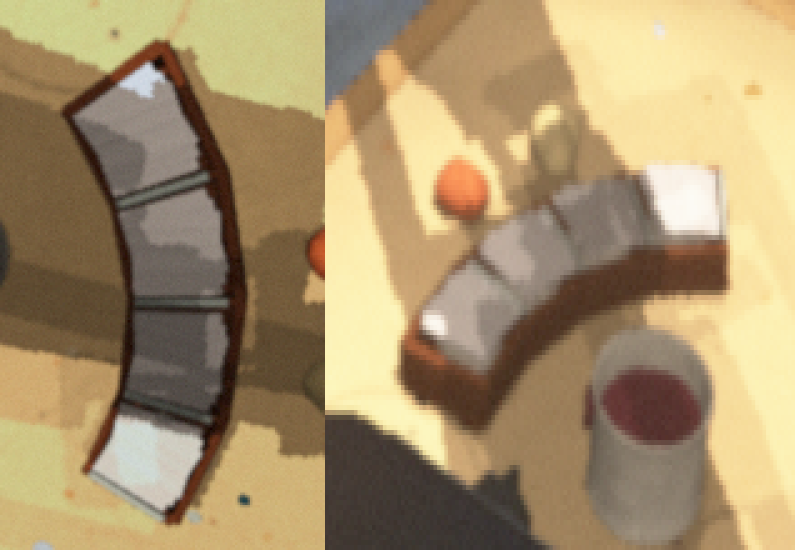

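All four lids lie flat in both views, and the tray, tin and wax lumps are where they were.

```bash
python3 -c "
from rig import *
print(finish_job())"
```

```text
the job is handed in; nothing more can be done
None
```

All four lids were stroked shut in order, 1 to 4, in one slow pass about 3.7 mm above the hinge tops; the readings showed only about 1 N at the wrist. In the pictures the tray, tin and wax lumps had not moved. The job was handed in at about 22 s, and no verdict came back.

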